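Start the stirrer under the stoppered flask

ROBOT

A 6-joint arm with a two-finger parallel gripper is mounted at the origin on the work surface. World frame = base frame: x ahead of the robot, y to its left, z up, the work surface at z = 0. Lengths are in mm, angles in rad, forces in N, time in s.
With the tool pointing down it reaches from about 350 to 775 mm from the base axis. Payload 7.3 kg.
Tool frame: the origin (TCP) lies on the mounting face of the last link; the fingertips stand 178 mm ahead of it and the grasp point (between the pads) lies 159 mm ahead of it (bot.grip_point_offset is the distance from the TCP to the grasp point, in mm); x points along the fingers, y is the direction in which the jaws open and shut, and the axes are right-handed (so a half turn about x gives the same grasp; the last joint's range is limited). The gripper opens to 92 mm and grips with 3 to 60 N. Pads are 19 mm wide; open, the fingers measure 130 mm over their backs; the gripper's body (75 mm by 190 mm) begins 47 mm behind the grasp point.
Start: joints at [-0.146, 0.342, 1.524, -0, 1.275, -0.146], TCP at [525.003, 0.022, 404.741] pointing down, gripper open.
Joint ranges: [-2.53, 2.53], [-0.77, 2.02], [0.04, 2.7], [-1, 4.14], [0.28, 2.66], [-3.11, 3.11]. Speed limits (rad/s): [2.57, 2.57, 3.14, 3.14, 3.14, 3.14].

INTERFACE

Orientations are given as [roll, pitch, yaw] about the fixed x, y, z axes, in that order (R = Rz(yaw) Ry(pitch) Rx(roll)).
In Python, from plant import bot gives the robot as it stands.
- The arm moves only by the tool arm_command, never from a script. Its argument "moves" is a list of rows, each a list of 5 numbers: the shift along the tool's x, y, z in cm, then the turn about the tool's x in degrees, then the opening, from 0 (shut) to 1 (fully open). A call has 1 to 10 rows; each row is the pose to reach, as a shift and turn from the pose measured when the call began, along the tool's axes at that moment; what a row does not reach only later rows make up. A row lasts 1/10 s, in which the tool goes at most 50 mm and 8.59 degrees, less where a joint would pass 70% of its speed; a pose out of reach is approached as far as the arm can. A call with a gripper value outside its range is refused whole. The fingers move at their own pace and stop on an object; the grip force is fixed at half the most. Time passes only in rows, so rows that repeat a pose let the fingers close. It gives the time, the measured TCP pose, the force and the opening at its end, in the units of the state.
- bot.get_obs(): the state, without advancing time (a new reading comes with each control period).
- bot.capture(name): name is "scene" or "side" or "wrist"; returns a dict with "frame" (420x560x3 uint8, blue, green, red), "K" (3x3 intrinsics, pixels), "k1" (the pictures are not rectified: a ray, as slopes to the right and down, at radius r is drawn at 1 + k1 r^2 times it, then the intrinsics apply), "origin" and "orientation" of the camera in the world; the wrist camera has in their place "T_tool_cam" (4x4, takes a point from camera to tool coordinates, whose origin is the TCP and whose axes are the tool frame's). Camera axes: x right, y down, z forward; pixel columns grow to the right and rows downward; lengths in mm; the calibration is good to about 2 mm. A picture is of the moment at which its call begins: read the wrist's pose just before it. There is no depth.
- bot.close_job(): hands the job in, once; it reports no verdict.
The state is a dict: "time": time; "joint_positions": joint angles; "dq": joint speeds; "tau": joint torques, N m; "tool_pos": TCP position; "tcp_rot": TCP orientation; "contact_force": force on the tool from outside, world axes, zero at the start; "moment": the same for the moment, N m; "grip_width": finger opening in mm.
Only numpy, scipy, OpenCV 4.12 (cv2) and the standard library are available. Lean on these libraries where they do the work, as an engineer would, in place of code of your own. Each camera call takes 0.05 s, during which the arm holds its last target.

TASK

Two identical magnetic stirrers stand on the bench. On the one that carries the conical flask with the blue stopper, twist the yellow spring-return start knob clockwise all the way to its stop, hold it there for about a second, then let go so that it springs back. Leave the other stirrer's knob alone and do not disturb the flask.

Things in the scene. Friction and masses are not known exactly. Their poses are not given: they have to be found in the camera images.
- start_knob (a joint): Angle (rad) of the yellow start knob of the stirrer that carries the flask. 0 = rest, 1.2 (69 degrees) = stop; it grows as the knob turns clockwise seen from above. A spring always pulls it back to 0: about 0.03 N m at rest, 0.13 N m at the stop.
- start_knob_grip (a point): Grip point of that knob: on its vertical turning axis, 10 mm below its top, 88 mm above the bench. A yellow upright bar 42 mm long (x), 14 mm thick (y: squeeze along y), on a round skirt 44 mm wide whose top is 24 mm below this point. The axes turn with the knob; z up. A black pointer mark lies on its -x half, which at rest looks roughly to the robot.
- flask: Clear conical flask with a blue stopper, loose on the round plate (126 mm wide, top 58 mm above the bench, centre 130 mm beyond the knob's axis) of the stirrer to be started, a fixed grey box 250 x 150 x 50 mm. Flask: 68 mm wide at the foot, 30 mm at the neck, 92 mm high with stopper. Origin: centre of its underside, z up.
- idle_knob (a joint): Angle (rad) of the identical yellow knob on the other, identical stirrer, which carries an open glass beaker (68 mm wide, 75 mm high) instead of the flask; same meaning of its values. It must stay at 0.

How it is judged (in metres and radians):
On the way:
1. the start knob of the flask's stirrer is held within 10 degrees of its stop for half a second (value of joint start_knob above 1.025 rad), for 0.5 s.
At the end, for the whole second after the job is handed in: The start knob has sprung back to within 10 degrees of rest, the other stirrer's knob is within 10 degrees of rest, and the flask stands upright (within 10 degrees) on its plate, within 20 mm of where it stood (value of joint each of start_knob, idle_knob below 0.17 rad and distance of flask from where it was at the start of the episode below 0.02 m and angle between flask's own z axis and vertical below 0.17 rad); the robot touches nothing.
It fails at once if the other stirrer's knob is turned by more than 15 degrees (value of joint idle_knob above 0.26 rad).
It fails at once if the flask is knocked over (tilted more than 25 degrees) (angle between flask's own z axis and vertical above 0.44 rad).
It also fails if it takes over 34 s, if anything falls off the work surface, if the arm or the gripper's body presses on something with over 40 N, if the wrist force passes 120 N, or if a joint passes its speed limit or range.

## Working session

There is one attempt and no reset: what is moved stays moved. The work goes in short steps, Python scripts to look and compute and a tool call to move; the robot and the scene stay as the last step left them, time stands still between calls to the robot, and variables do not carry over. Pictures are saved under pics/ and viewed, and the job is handed in when it is done.

Besides the shell and the picture viewer there is one more tool, called after "Call:" as a command line: name --pt "numbers of a row" for each row, then --argument value for the rest. arm_command: Moves the arm, as the interface text tells. Its arguments: {"type":"object","properties":{"moves":{"type":"array"}},"required":["moves"]}

```bash
mkdir -p pics; ls
python3 - <<'E'
from plant import bot
import cv2
print(bot.get_obs())
for n in ("scene","side","wrist"):
    c=bot.capture(n); cv2.imwrite(f"pics/{n}0.png",c["frame"])
    print(n,{k:v for k,v in c.items() if k!="frame"})
E
```

```text
pics
{'time': 0.0, 'joint_positions': array([-1.46003940e-01,  3.42720731e-01,  1.52505012e+00, -2.63297750e-05,
        1.27536254e+00, -1.46000034e-01]), 'dq': array([-0.00055519, -0.00027719,  0.00104465,  0.00040525, -0.00049866,
        0.00022474]), 'tau': array([ 7.61924657e-04, -4.31245601e+01, -2.44219762e+01,  7.17750052e-02,
        5.59406646e-02, -1.04314388e-04]), 'tool_pos': array([5.24859100e+02, 3.73430382e-02, 4.04034223e+02]), 'tcp_rot': array([-1.70045679,  1.56925538,  3.01193597]), 'contact_force': array([-1.17754401, -0.43139558,  0.62933096]), 'moment': array([ 0.00567131,  0.00328326, -0.01335005]), 'grip_width': 91.99449948423786}
scene {'K': array([[455.52051797,   0.        , 284.84281049],
       [  0.        , 455.52051797, 212.85485038],
       [  0.        ,   0.        ,   1.        ]]), 'k1': -0.07488558950103913, 'origin': array([996.33083347, 285.00706742, 811.33173725]), 'orientation': array([-2.51385563,  0.00323713,  2.16702262])}
side {'K': array([[492.16155933,   0.        , 276.02326783],
       [  0.        , 492.16155933, 207.99184971],
       [  0.        ,   0.        ,   1.        ]]), 'k1': -0.06455760229943404, 'origin': array([  53.70571217, -834.1215614 ,  691.95647792]), 'orientation': array([-2.09913422, -0.00301723, -0.57628016])}
wrist {'K': array([[338.0142301 ,   0.        , 278.14017531],
       [  0.        , 338.0142301 , 206.99393375],
       [  0.        ,   0.        ,   1.        ]]), 'k1': -0.021967447071940358, 'T_tool_cam': array([[-1.44124783e-05, -2.59940477e-01,  9.65624641e-01,
         1.97538900e+01],
       [ 9.99999932e-01, -3.60448440e-04, -8.21050528e-05,
         5.75868141e-01],
       [ 3.69400322e-04,  9.65624574e-01,  2.59940464e-01,
        -7.06536645e+01],
       [ 0.00000000e+00,  0.00000000e+00,  0.00000000e+00,
         1.00000000e+00]])}
```

View pics/scene0.png

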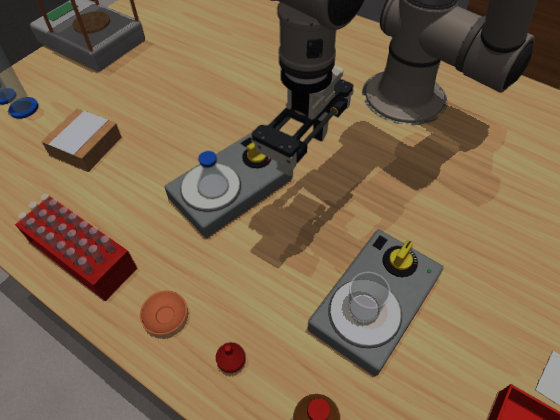

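View pics/side0.png

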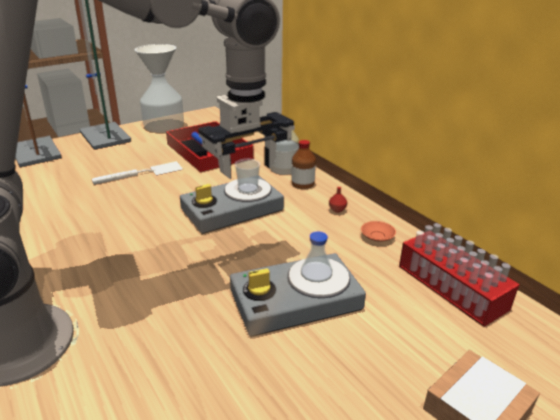

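View pics/wrist0.png

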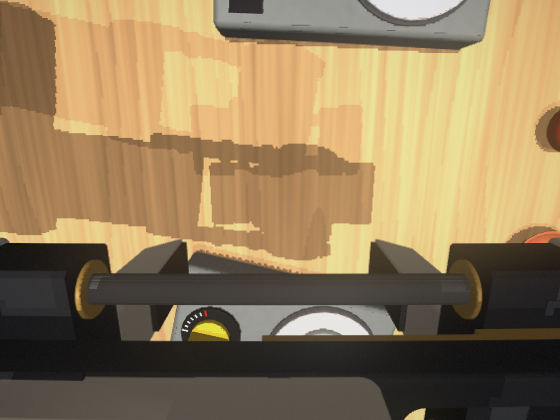

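Flask stirrer: side view has the knob at about (260,282) and the plate at (319,276). In the scene view the knob is at (256,155), partly behind the gripper. I'll zoom in to measure.

```bash
cat > h.py <<'E'
import numpy as np, cv2
from scipy.spatial.transform import Rotation as Ro
def und(c,p):
    d=(np.array(p,float)-c["K"][:2,2])/c["K"][0,0]
    rd=np.linalg.norm(d); r=rd
    for _ in range(20): r=rd/(1+c["k1"]*r*r)
    return np.r_[d*(r/rd),1]
def pose(c,obs=None):
    if "origin" in c: return Ro.from_euler("xyz",c["orientation"]).as_matrix(),np.array(c["origin"])
    R=Ro.from_euler("xyz",obs["tcp_rot"]).as_matrix();T=c["T_tool_cam"]
    return R@T[:3,:3],R@T[:3,3]+obs["tool_pos"]
def at(c,p,z,obs=None):
    R,o=pose(c,obs);v=R@und(c,p);return o+v*(z-o[2])/v[2]
def proj(c,P,obs=None):
    R,o=pose(c,obs);q=R.T@(np.array(P,float)-o);s=q[:2]/q[2];s=s*(1+c["k1"]*s@s)
    return c["K"][0,0]*s+c["K"][:2,2]
E
python3 - <<'E'
from plant import bot
from h import *
o=bot.get_obs()
S=bot.capture("side");C=bot.capture("scene")
a=cv2.resize(S["frame"][220:340,215:375],None,fx=5,fy=5,interpolation=cv2.INTER_CUBIC);cv2.imwrite("pics/s1.png",a)
a=cv2.resize(C["frame"][125:235,160:300],None,fx=5,fy=5,interpolation=cv2.INTER_CUBIC);cv2.imwrite("pics/c1.png",a)
E
```

```text
(no output)
```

View pics/s1.png

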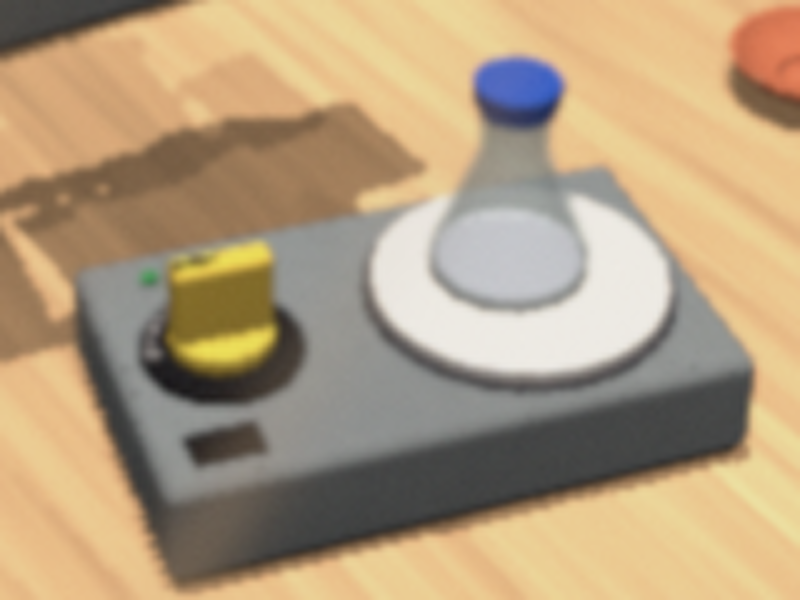

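View pics/c1.png

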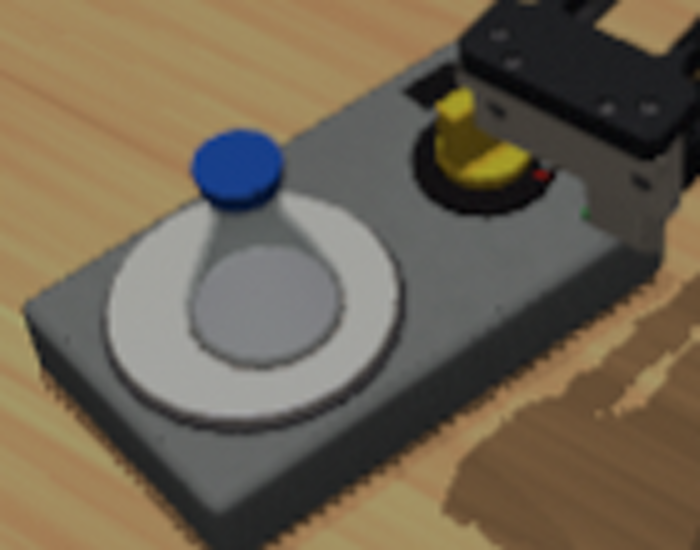

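Run:
```python
from plant import bot
from h import *
S=bot.capture("side");C=bot.capture("scene")
s=lambda x,y:(215-.4+x/5,220-.4+y/5)
c=lambda x,y:(160-.4+x/5,125-.4+y/5)
tops=[at(S,s(*p),98) for p in [(168,262),(265,243),(274,262),(172,280)]]
print("bar",np.round(tops,1),np.mean(tops,0))
box=[at(S,s(*p),50) for p in [(80,275),(165,505),(748,368),(610,172)]];print("box",np.round(box,1),np.mean(box,0))
for X,f,r in((S,s,(190,240)),(C,c,(0,0))):
    hsv=cv2.cvtColor(X["frame"],cv2.COLOR_BGR2HSV)
    m=((hsv[...,1]<25)&(hsv[...,2]>125)).astype(np.uint8)
    w=np.zeros_like(m)
    if X is S: w[255:300,285:355]=1
    else: w[160:212,178:245]=1
    cs,_=cv2.findContours(m*w,cv2.RETR_EXTERNAL,cv2.CHAIN_APPROX_NONE)
    k=max(cs,key=cv2.contourArea)
    h=cv2.convexHull(k)[:,0]
    P=np.array([at(X,q,58)[:2] for q in h])
    A=np.c_[2*P,np.ones(len(P))];u=np.linalg.lstsq(A,(P**2).sum(1),rcond=None)[0]
    print("plate",u[:2],"r",np.sqrt(u[2]+u[:2]@u[:2]))
print("stopper side",at(S,s(518,85),150),"scene",at(C,c(238,160),150))
print("knob scene skirt",at(C,c(484,163),64))
```

```text
bar [[ 428.3 -161.    98. ]
 [ 466.8 -171.2   98. ]
 [ 463.2 -183.5   98. ]
 [ 423.9 -171.6   98. ]] [ 445.52665141 -171.81507702   98.        ]
box [[ 422.9  -94.3   50. ]
 [ 383.3 -233.3   50. ]
 [ 618.7 -292.4   50. ]
 [ 657.4 -157.2   50. ]] [ 520.57929882 -194.30538299   50.        ]
plate [ 562.36520574 -208.08910536] r 81.95970131957489
plate [ 573.20150475 -199.47290924] r 62.01008865274142
stopper side [ 570.09865401 -196.44293508  150.        ] scene [ 572.59690785 -190.8370291   150.        ]
knob scene skirt [ 457.62653668 -160.08346275   64.        ]
```

Run:
```python
from plant import bot
from h import *
o=bot.get_obs();R=Ro.from_euler("xyz",o["tcp_rot"]).as_matrix();print(np.round(R,3),o["time"])
T=bot.capture("wrist")["T_tool_cam"]
print("tool shift to put TCP at x350 y-170 z420:",R.T@(np.array([400,-60,404])-o["tool_pos"]))
```

```text
[[-0.  1.  0.]
 [ 0.  0. -1.]
 [-1. -0. -0.]] 0.35
tool shift to put TCP at x350 y-170 z420: [   0.62529786 -124.96968634   60.04014051]
```

Call:
arm_command --pt "0 -1.7 1.6 -8.3 1" --pt "0 -3.4 3.3 -16.6 1" --pt "0 -5.2 5 -25 1" --pt "0 -7 6.7 -33.3 1" --pt "0 -8.6 8.3 -41.6 1" --pt "0 -10.3 10 -50 1" --pt "0 -12 11.7 -58.3 1" --pt "0 -13.8 13.3 -66.6 1" --pt "0 -15.5 15 -75 1" --pt "0 -15.5 15 -75 0.6"

```text
time: 1.4
tool_pos: [368.7, -151.1, 404.8]
tcp_rot: [-1.896, 1.57, -2.157]
contact_force: [0.2, 0.1, -0.7]
grip_width: 87.2
```

Run:
```python
from plant import bot
from h import *
o=bot.get_obs();W=bot.capture("wrist");C=bot.capture("scene")
print(o["time"],o["tool_pos"],o["joint_positions"],o["grip_width"],np.round(o["dq"],3));print(np.round(Ro.from_euler("xyz",o["tcp_rot"]).as_matrix(),3))
import pickle;pickle.dump((o,W,C),open("w1.pkl","wb"))
cv2.imwrite("pics/w1.png",W["frame"])
cv2.imwrite("pics/c2.png",cv2.resize(C["frame"][125:235,160:300],None,fx=5,fy=5,interpolation=cv2.INTER_CUBIC))
```

```text
1.4 [ 368.71787506 -151.07060199  404.81283602] [-5.81512312e-01  1.07578594e-01  1.83516901e+00 -8.21066979e-04
  1.19884843e+00 -1.89176277e+00] 87.18823907327833 [ 0.046  0.016 -0.026  0.026 -0.003  0.232]
[[-0.     0.257  0.966]
 [-0.001  0.966 -0.257]
 [-1.    -0.001 -0.   ]]
```

View pics/w1.png

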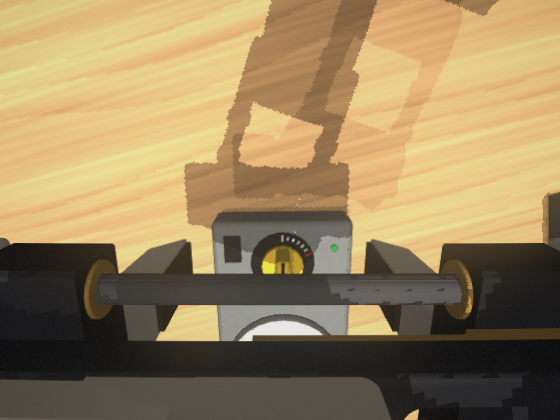

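View pics/c2.png

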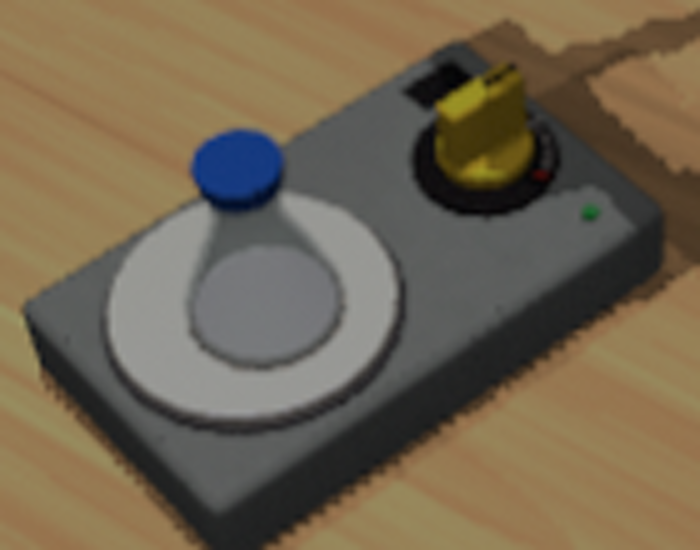

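Run:
```python
import pickle
from h import *
o,W,C=pickle.load(open("w1.pkl","rb"))
cv2.imwrite("pics/w1z.png",cv2.resize(W["frame"][200:345,200:365],None,fx=4,fy=4,interpolation=cv2.INTER_CUBIC))
c=lambda x,y:(160-.4+x/5,125-.4+y/5)
t=[at(C,c(*p),98) for p in [(436,104),(508,65),(524,77),(451,118)]];print(np.round(t,1),np.mean(t,0))
b=[at(C,c(*p),50) for p in [(25,308),(220,512),(662,220),(460,42)]];print(np.round(b,1),np.mean(b,0))
```

```text
[[ 465.7 -177.8   98. ]
 [ 428.9 -165.9   98. ]
 [ 431.  -155.7   98. ]
 [ 468.8 -167.4   98. ]] [ 448.56096996 -166.68955721   98.        ]
[[ 627.5 -283.8   50. ]
 [ 662.  -143.8   50. ]
 [ 431.1  -82.3   50. ]
 [ 390.9 -224.2   50. ]] [ 527.86345568 -183.53302746   50.        ]
```

View pics/w1z.png

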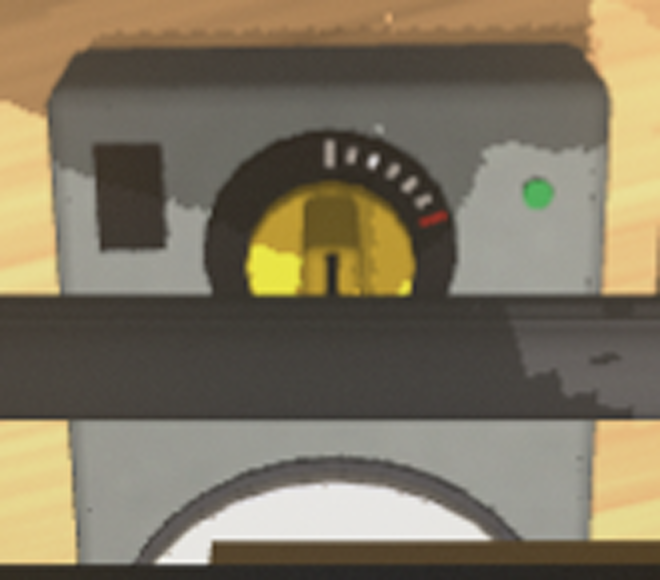

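Run:
```python
import pickle
from h import *
o,W,C=pickle.load(open("w1.pkl","rb"))
f=lambda x,y:(200-.4+x/4,200-.4+y/4)
u=np.array([np.cos(.26),-np.sin(.26),0])
e=at(W,f(332,250),98,o);print("end",e,"axis",e+21*u)
for p in [(303,250),(360,250)]: print(at(W,f(*p),98,o))
print("skirt L R top(44mm,z64)",at(W,f(247,275),64,o),at(W,f(415,275),64,o),at(W,f(331,181),64,o)+22*u)
l=[at(W,f(*p),50,o) for p in [(53,105),(76,520),(607,105),(590,520)]]
for a,b in((l[0],l[1]),(l[2],l[3]),(l[0],l[2])): print(a,b,np.degrees(np.arctan2(*(b-a)[1::-1])))
```

```text
end [ 428.27407665 -161.91248516   98.        ] axis [ 448.5682662  -167.31117675   98.        ]
[ 426.55290563 -168.36196836   98.        ]
[ 429.93700735 -155.68533833   98.        ]
skirt L R top(44mm,z64) [ 444.39995002 -188.44211719   64.        ] [ 455.61722366 -146.42566487   64.        ] [ 446.11441017 -166.47240591   64.        ]
[ 391.08647294 -226.72712022   50.        ] [ 511.6235111  -258.78316311   50.        ] -14.892727131477352
[428.34794277 -87.08573258  50.        ] [ 549.53701766 -116.90125515   50.        ] -13.821681447992304
[ 391.08647294 -226.72712022   50.        ] [428.34794277 -87.08573258  50.        ] 75.059479076855
```

Call:
arm_command --pt "0 0.2 3 0 0.6" --pt "0 0.4 6 0 0.6" --pt "0 0.5 8.1 0 0.6" --pt "3 0.5 8.1 0 0.6" --pt "6 0.5 8.1 0 0.6" --pt "8.5 0.5 8.1 0 0.6" --pt "10.5 0.5 8.1 0 0.6" --pt "12 0.5 8.1 0 0.6" --pt "12 0.5 8.1 0 0.6"

```text
time: 2.4
tool_pos: [449.6, -165.6, 283.0]
tcp_rot: [2.76, 1.567, 2.493]
contact_force: [-0.7, 0.0, 0.6]
grip_width: 55.3
```

Run:
```python
from plant import bot
from h import *
o=bot.get_obs();C=bot.capture("scene");S=bot.capture("side")
R=Ro.from_euler("xyz",o["tcp_rot"]).as_matrix()
print(o["tool_pos"],o["grip_width"],o["contact_force"],"remaining",R.T@(np.array([448.3,-167.2,248])-o["tool_pos"]))
a=cv2.resize(C["frame"][110:220,175:315],(700,550),interpolation=cv2.INTER_CUBIC)
cv2.imwrite("pics/c3.png",a)
cv2.imwrite("pics/s3.png",cv2.resize(S["frame"][200:320,200:360],(800,600),interpolation=cv2.INTER_CUBIC))
```

```text
[ 449.59419912 -165.56544349  282.98572268] 55.28735801293021 [-0.74608679  0.03894816  0.64576639] remaining [34.98563598 -1.96749662 -0.69408233]
```

View pics/c3.png

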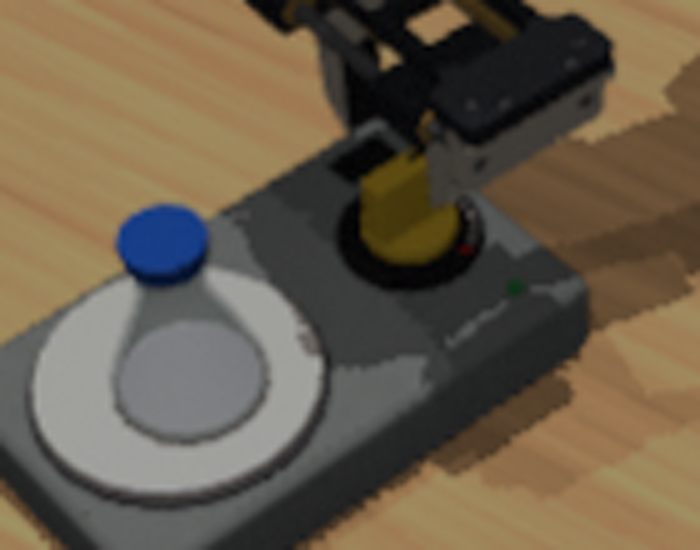

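View pics/s3.png

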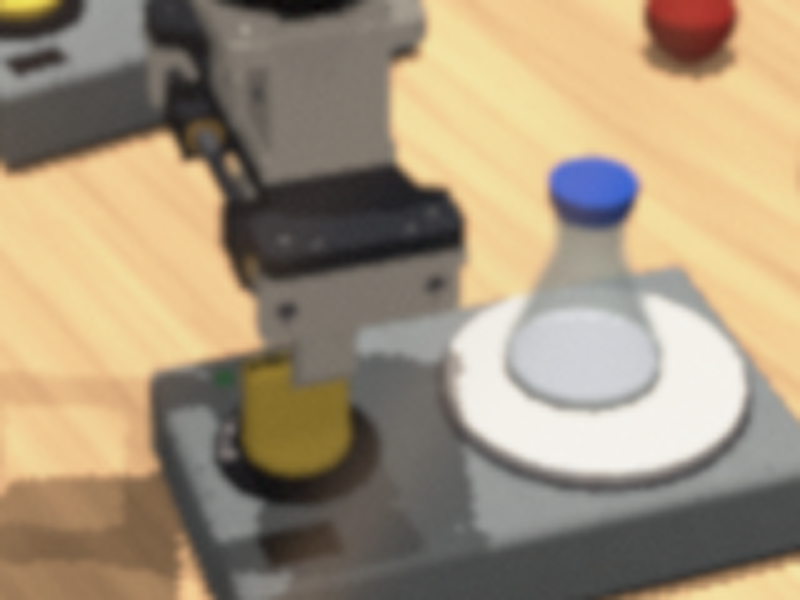

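Fingers straddle the bar. I'll shift 2 mm, go down and close.

Call:
arm_command --pt "1 -0.2 -0.1 0 0.6" --pt "2.2 -0.2 -0.1 0 0.6" --pt "3.3 -0.2 -0.1 0 0.6" --pt "3.4 -0.2 -0.1 0 0.6" --pt "3.4 -0.2 -0.1 0 0.2" --pt "3.4 -0.2 -0.1 0 0.05" --pt "3.4 -0.2 -0.1 0 0.0" --pt "3.4 -0.2 -0.1 0 0.0" --pt "3.4 -0.2 -0.1 0 0.0" --pt "3.4 -0.2 -0.1 0 0.0"

```text
time: 3.5
tool_pos: [448.6, -168.1, 251.3]
tcp_rot: [-0.647, 1.57, -0.913]
contact_force: [0.1, 0.1, 1.1]
grip_width: 13.6
```

```bash
cat > look.py <<'E'
import sys
from plant import bot
from h import *
n=sys.argv[1]
o=bot.get_obs();C=bot.capture("scene");S=bot.capture("side")
R=Ro.from_euler("xyz",o["tcp_rot"]).as_matrix()
print(o["time"],o["tool_pos"],o["grip_width"],o["contact_force"],o["moment"],"ty deg",np.degrees(np.arctan2(R[1,1],R[0,1])),R[:,0],o["joint_positions"])
a=cv2.resize(C["frame"][110:220,175:315],(420,330),interpolation=cv2.INTER_CUBIC)
b=cv2.resize(S["frame"][210:320,220:345],(375,330),interpolation=cv2.INTER_CUBIC)
cv2.imwrite(f"pics/{n}.png",np.hstack([a,b]))
E
python3 look.py l1
```

```text
3.5 [ 448.58368258 -168.07691473  251.2673518 ] 13.617161791236658 [0.06199272 0.06086061 1.11779421] [ 0.12565481 -0.01864949  0.03659616] ty deg 74.75847587107505 [ 6.27874729e-04 -8.12125093e-04 -9.99999473e-01] [-5.18546781e-01  4.50348619e-01  1.84841296e+00 -5.28459201e-04
  8.41883305e-01 -1.82297678e+00]
```

View pics/l1.png

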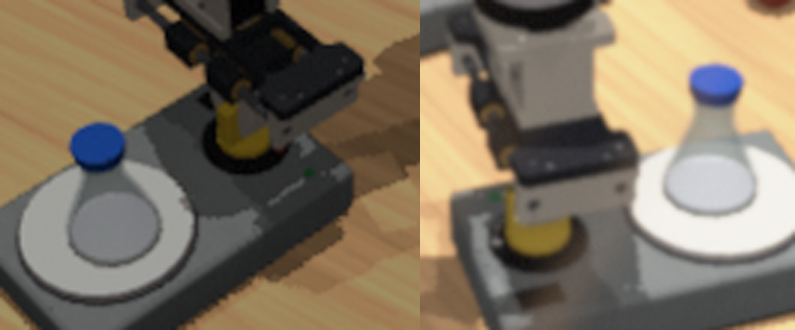

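Grip is solid at 13.6 mm. Turning clockwise in two stages.

Call:
arm_command --pt "0 0 0 7 0" --pt "0 0 0 14 0" --pt "0 0 0 21 0" --pt "0 0 0 28 0" --pt "0 0 0 35 0" --pt "0 0 0 42 0" --pt "0 0 0 45 0" --pt "0 0 0 45 0"

```text
time: 4.4
tool_pos: [448.3, -168.5, 251.2]
tcp_rot: [-0.671, 1.569, -1.724]
contact_force: [-3.1, -4.3, 0.6]
grip_width: 14.0
```

```bash
python3 look.py l2
```

```text
4.4 [ 448.29370804 -168.51380049  251.24740241] 13.960624284684764 [-3.12581061 -4.28197085  0.63613677] [-0.64226635  0.43279889  0.117501  ] ty deg 29.675007642458574 [-2.16130532e-04 -1.40314921e-03 -9.99998992e-01] [-5.19377332e-01  4.50328546e-01  1.84852985e+00 -1.77635735e-03
  8.42226231e-01 -1.03612204e+00]
```

View pics/l2.png

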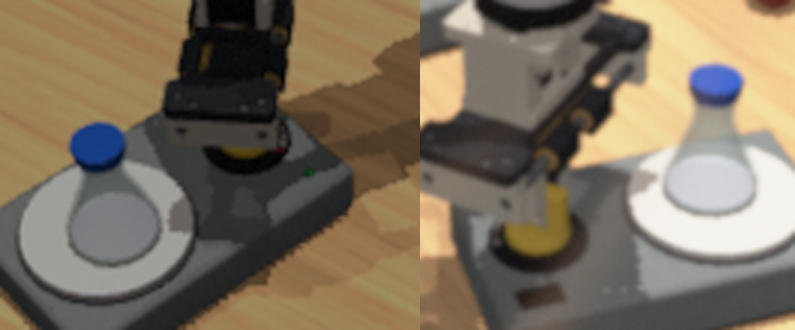

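Call:
arm_command --pt "0 0 0 7 0" --pt "0 0 0 14 0" --pt "0 0 0 20 0" --pt "0 0 0 24 0" --pt "0 0 0 24 0" --pt "0 0 0 24 0"

```text
time: 5.1
tool_pos: [448.1, -168.6, 251.3]
tcp_rot: [-0.58, 1.569, -2.048]
contact_force: [-3.6, -3.2, 1.1]
grip_width: 13.6
```

```bash
python3 look.py l3
python3 - <<'E'
from plant import bot
import cv2
cv2.imwrite("pics/w3.png",bot.capture("wrist")["frame"])
E
```

```text
5.1 [ 448.09483664 -168.63706074  251.27165988] 13.648191728983194 [-3.58023043 -3.23914327  1.12318866] [-0.5671416   0.48808235  0.41086039] ty deg 5.9089838206129555 [-9.10744281e-04 -1.76324310e-03 -9.99998031e-01] [-0.51961772  0.45019006  1.84869364 -0.00265643  0.84262571 -0.62098206]
```

View pics/l3.png

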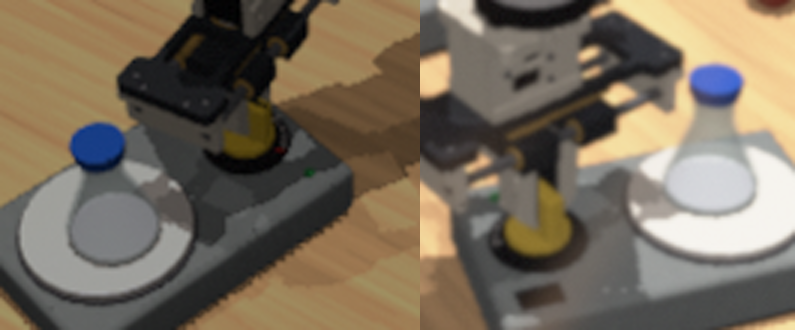

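View pics/w3.png

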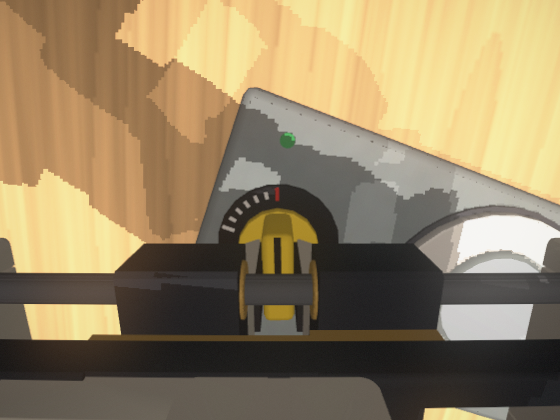

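The wrist view shows the bar at (277,260) lined up with the red stop mark at (277,195). The 0.41 N·m moment is above the spring's 0.13, so the knob is on its stop. Holding about a second.

Call:
arm_command --pt "0 0 0 0 0" --pt "0 0 0 0 0" --pt "0 0 0 0 0" --pt "0 0 0 0 0" --pt "0 0 0 0 0" --pt "0 0 0 0 0" --pt "0 0 0 0 0" --pt "0 0 0 0 0" --pt "0 0 0 0 0"

```text
time: 6.15
tool_pos: [448.1, -168.7, 251.3]
tcp_rot: [-0.594, 1.569, -2.063]
contact_force: [-3.7, -2.7, 2.2]
grip_width: 13.7
```

Call:
arm_command --pt "0 0 0 0 0.65" --pt "0 0 0 0 0.65" --pt "0 0 0 0 0.65" --pt "0 0 0 0 0.65" --pt "0 0 0 0 0.65" --pt "0 0 0 0 0.65"

```text
time: 6.75
tool_pos: [448.1, -168.5, 251.3]
tcp_rot: [-0.597, 1.569, -2.066]
contact_force: [-0.3, -0.3, -0.1]
grip_width: 56.7
```

```bash
python3 look.py l4
```

```text
6.75 [ 448.12858163 -168.53556335  251.25980248] 56.707713759923905 [-0.31366579 -0.32928579 -0.13858918] [-0.0446921  -0.01049305 -0.01364738] ty deg 5.841122930708109 [-7.94737132e-04 -1.47161017e-03 -9.99998601e-01] [-0.51948797  0.45020194  1.84871805 -0.0022401   0.84263324 -0.6199447 ]
```

View pics/l4.png

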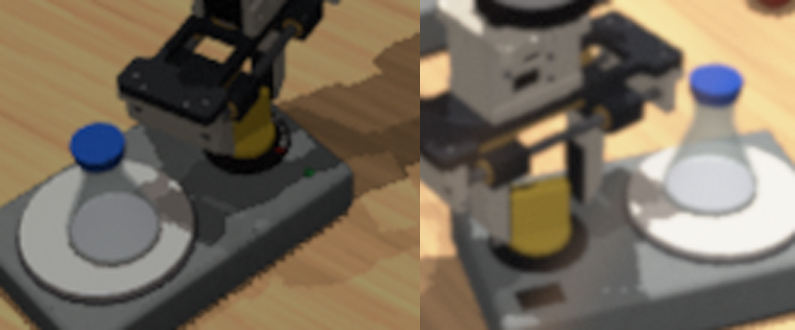

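The knob has sprung back. Rising straight up now.

Call:
arm_command --pt "-1.5 0 0 0 0.65" --pt "-4 0 0 0 0.65" --pt "-7 0 0 0 0.65" --pt "-10 0 0 0 0.65" --pt "-13 0 0 0 0.65" --pt "-15 0 0 0 0.65" --pt "-15 0 0 0 0.65" --pt "-15 0 0 0 0.65" --pt "-15 0 0 0 0.65"

```text
time: 7.75
tool_pos: [448.0, -168.2, 400.0]
tcp_rot: [-1.567, 1.568, -3.036]
contact_force: [-0.2, -0.7, -0.2]
grip_width: 59.8
```

```bash
python3 look.py l5;python3 - <<'E'
from plant import bot
import cv2
cv2.imwrite("pics/c5.png",bot.capture("scene")["frame"])
E
```

```text
7.75 [ 447.97367923 -168.19576646  399.95651227] 59.84378182074157 [-0.21365535 -0.69001982 -0.22779362] [-0.00713984 -0.00603705  0.01458359] ty deg 5.846870425050031 [-2.97548534e-03 -3.16701081e-04 -9.99995523e-01] [-0.51900295  0.26191761  1.65288281 -0.00185824  1.22921935 -0.62042553]
```

View pics/l5.png

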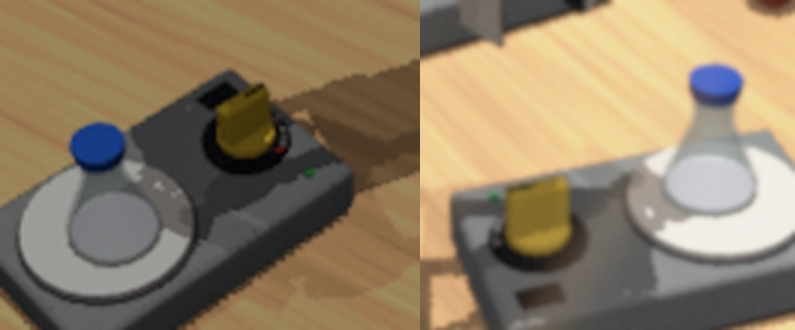

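View pics/c5.png

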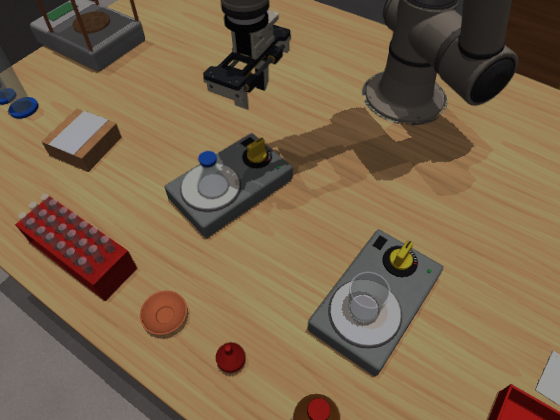

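The knob at (256,152) is back at rest. The flask's stopper at (207,159) and the idle knob at (401,258) haven't moved, and the gripper is clear.

```bash
python3 -c "
from plant import bot
print(bot.close_job())"
```

```text
the job is handed in; nothing more can be done
None
```

I gripped the yellow start knob on the flask's stirrer, turned it about 69° clockwise to its stop, held it there for just over a second, and opened the gripper so it sprang back. I then raised the arm clear and handed the job in at about 7.8 s.

**At the stop:** the wrist picture showed the bar in line with the red end mark. The moment was 0.41 N·m, well above the spring's 0.13 N·m, so the knob was on its stop.

**After letting go:** the pictures show the knob back at rest, the flask upright and where it stood, and the other stirrer's knob unmoved. The measured force is about zero and nothing is touched. I judged the final angles and the flask's position by eye, not by measurement.

**Disagreement:** the side camera put the knob about 5 mm away from where the scene and wrist cameras agreed it was. I used those two, and the grip closed cleanly there, at 13.6 mm on the 14 mm bar.

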